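# Open the filter bay of the aspiration pump

### The job

On the white aspiration pump, press the orange snap tab all the way in so that it lets go of the blue filter cover, then push the cover off its seat, along its rails over the tab, until the whole filter well underneath is uncovered, and leave it lying flat between the rails. Only press and push with the fingers: do not lift or tip the cover, and leave the bottle, jar and tip box where they stand.

Things in the scene. Friction and masses are not known exactly. Their poses are not given: they have to be found in the camera images.
- pump: White aspiration pump, fixed, 140 (x) by 250 (y) by 80 mm high; teal panel on its -x face. Origin: centre of its underside on the bench, z up. Flat top deck at z = 80 mm. Two grey rails (8 mm high, inner faces at x = -36.5 and +36.5 mm, y from -80 to +121 mm) guide the cover along the pump's +y. Behind the seated cover the deck is bare from y = -84 to -125 mm.
- well (a point): Centre of the filter well at deck height, fixed, at x = 0, y = -35, z = 80 mm of the pump; axes as the pump's. The well is a hole 44 mm (x) by 54 mm (y) holding a green filter whose top is 5 mm below the deck. It is hidden by the seated cover.
- end_stop (a point): Point on the deck at the foot of the low grey end stop that closes the rails (10 mm high), on its inner face, at x = 0, y = +119, z = 80 mm of the pump. Axes as the pump's. The cover's front meets it after 112 mm of travel.
- cover: Blue ribbed filter cover, loose, 70 (x) by 84 (y) by 24 mm high, about 0.12 kg. Origin: centre of its underside; axes as the pump's. Seated, it is at x = 0, y = -35, z = 80 mm of the pump, its front 1.5 mm from the tab. It rests on two side runners, the rest of its underside is 4 mm above the deck. It slides on with about 1 N; 69 mm along the pump's +y just uncovers the well.
- cover_back (a point): Middle of the cover's back wall, where to push it: y = -42 mm of the cover, 12 mm above the deck; the wall reaches from 4 to 24 mm above the deck. Axes as the cover's, push along +y. Two corner stops, 6 mm high and 53 mm apart, stand just behind the wall's ends and keep it from sliding backwards; between them a fingertip has room.
- tab (a joint): How far the snap tab is pressed down into the deck, in m: 0 to 0.001 when latched, 0.011 when fully in, at its own stop. It yields at about 5 N and stays where it is left (no spring back). The cover can pass once it reads more than about 0.0085.
- tab_top (a point): Centre of the top face of the orange snap tab, a block 34 by 34 mm in front of the cover, at x = 0, y = +25.5 mm of the pump. The top stands 11 to 12 mm above the deck when latched and 1 mm above it when fully in. This point goes down with the tab; axes as the pump's.
- bottle: Bystander: clear reagent bottle with blue cap, diameter 60 mm, 125 mm tall, loose. Origin: centre of its underside.
- jar: Bystander: amber jar with white cap, diameter 60 mm, 90 mm tall, loose. Origin: centre of its underside.
- tipbox: Bystander: yellow pipette-tip box with clear lid, 82 by 72 mm, about 74 mm tall, loose. Origin: centre of its underside.
Things that resemble listed ones, but are neither listed nor needed, are in the scene too. There is more than one size of the cover; the one meant has the size given above.

How it is judged:
By the outcome, as a careful person would: the job done as asked, in the order asked, and still so for the second after the job is handed in, with the robot touching nothing.
It also fails if it takes over 45 s, if anything falls off the work surface, if the arm or the gripper's body presses on something with over 40 N, if the wrist force passes 120 N, or if a joint passes its speed limit or range.

### The arm

A 6-joint arm with a two-finger parallel gripper is mounted at the origin on the work surface. World frame = base frame: x ahead of the robot, y to its left, z up, the work surface at z = 0. Lengths are in m, angles in rad, forces in N, time in s.
With the tool pointing down it reaches from about 0.375 to 0.9 m from the base axis. Payload 3.1 kg.
Tool frame: the origin (TCP) lies midway between the tips of the shut fingers; the grasp point (between the pads) lies 19 mm behind it; z points along the fingers, x is the direction in which the jaws open and shut, and the axes are right-handed (so a half turn about z gives the same grasp; the last joint's range is limited). The gripper opens to 85 mm and grips with 20 to 120 N. Pads are 22 mm wide; open, the fingers measure 114 mm over their backs; the gripper's body (76 mm by 85 mm) begins 54 mm behind the grasp point. The pads swing forward as they close: fully open they stand 13 mm farther back than shut.
Start: joints at [1.026, 0.527, 1.433, -0, 1.181, -0.178], TCP at [0.224, 0.584, 0.231] pointing down, gripper open.
Joint ranges: [-3.08, 3.08], [-0.75, 2.2], [0.22, 2.44], [-1.43, 4.57], [0, 2.65], [-2.85, 2.85]. Speed limits (rad/s): [2.79, 2.79, 3.14, 3.14, 3.14, 3.14].

### API

Orientations are given as a rotation vector (axis times angle).
In Python, from rig import robot, optics gives the robot as it stands.
- The arm moves only by the tool play_rows, never from a script. Its argument "increments" is a list of rows, each an object with "delta_pos": the shift along the tool's x, y, z in m, a list of three; "spin": the turn about the tool's z in degrees; "hand": the opening, from 0 (shut) to 1 (fully open). A call has exactly 5 rows; each row shifts and turns the commanded pose from where the row before left it, along the tool's axes as they then stand; what a row does not reach is not made up. A row lasts 1/8 s, in which the tool goes at most 62.5 mm and 10.7 degrees, less where a joint would pass 70% of its speed; a pose out of reach is approached as far as the arm can. A call with a gripper value outside its range is refused whole. The fingers move at their own pace and stop on an object; "grip_force" is the grip in N (left out, the last holds). Time passes only in rows, so rows that do not move let the fingers close, or fill a call up. It gives the time, the measured TCP pose, the force and the opening at its end, in the units of the state.
- robot.sense(): the state, without advancing time (a new reading comes with each control period).
- optics.get_image(name): name is "scene" or "top" or "wrist"; returns a dict with "image" (480x640x3 uint8, red, green, blue), "fx", "fy", "cx", "cy" (pixels), "R" (3x3) and "t" (3): a world point X has camera coordinates R X + t; the wrist camera has in their place "tool_from_camera" (4x4, takes a point from camera to tool coordinates, whose origin is the TCP and whose axes are the tool frame's). Camera axes: x right, y down, z forward; pixel columns grow to the right and rows downward; lengths in m; the calibration is good to about 2 mm. A picture is of the moment at which its call begins: read the wrist's pose just before it. There is no depth.
- robot.hand_in(): hands the job in, once; it reports no verdict.
The state is a dict: "clock": time; "joint_positions": joint angles; "joint_velocities": joint speeds; "effort": joint torques, N m; "tcp_pos": TCP position; "tool_rot": TCP orientation; "force": force on the tool from outside, world axes, zero at the start; "moment": the same for the moment, N m; "grip_width": finger opening in m.
Only numpy, scipy, OpenCV 4.12 (cv2) and the standard library are available. Lean on these libraries where they do the work, as an engineer would, in place of code of your own. Each camera call takes 0.05 s, during which the arm holds its last target. There are 200 camera calls.

## Working session

There is one attempt and no reset: what is moved stays moved. The work goes in short steps, Python scripts to look and compute and a tool call to move; the robot and the scene stay as the last step left them, time stands still between calls to the robot, and variables do not carry over. Pictures are saved under pics/ and viewed, about 8 in all and at most 12, crops included, and the job is handed in when it is done.

Besides the shell and the picture viewer there is one more tool, called after ">>>" by a JSON object that holds its "name" and its "arguments". play_rows: Moves the arm, as the interface text tells. Its arguments: {"type":"object","properties":{"increments":{"type":"array"},"grip_force":{"type":"number"}},"required":["increments"]}

```bash
ls; mkdir -p pics; python3 - <<'E'
from rig import robot, optics
import cv2,numpy as np,pickle
s=robot.sense();print({k:np.round(v,3) for k,v in s.items()})
d={}
for n in("scene","top"):
    d[n]=optics.get_image(n);cv2.imwrite(f"pics/{n}0.png",d[n]["image"][:,:,::-1])
    print(n,{k:np.round(v,3).tolist() for k,v in d[n].items() if k!="image"})
pickle.dump(d,open("d0.pkl","wb"))
E
```

```text
pics
{'clock': np.float64(0.0), 'joint_positions': array([ 1.026,  0.528,  1.434,  0.   ,  1.181, -0.179]), 'joint_velocities': array([-0.002, -0.001,  0.   ,  0.   , -0.   , -0.   ]), 'effort': array([ 0.0000e+00, -4.4236e+01, -1.7802e+01, -0.0000e+00,  9.0000e-03,
        0.0000e+00]), 'tcp_pos': array([0.223, 0.583, 0.23 ]), 'tool_rot': array([ 2.588,  1.78 , -0.003]), 'force': array([0.428, 0.278, 0.158]), 'moment': array([-0.011,  0.022,  0.027]), 'grip_width': np.float64(0.086)}
scene {'fx': 551.67, 'fy': 551.67, 'cx': 322.696, 'cy': 242.9, 'R': [[0.584, 0.812, -0.004], [0.433, -0.315, -0.845], [-0.687, 0.492, -0.535]], 't': [-0.299, -0.211, 1.386]}
top {'fx': 603.12, 'fy': 603.12, 'cx': 310.82, 'cy': 240.486, 'R': [[-0.024, -1.0, -0.005], [-0.993, 0.024, -0.117], [0.117, 0.002, -0.993]], 't': [-0.005, 0.597, 1.101]}
```

View pics/top0.png

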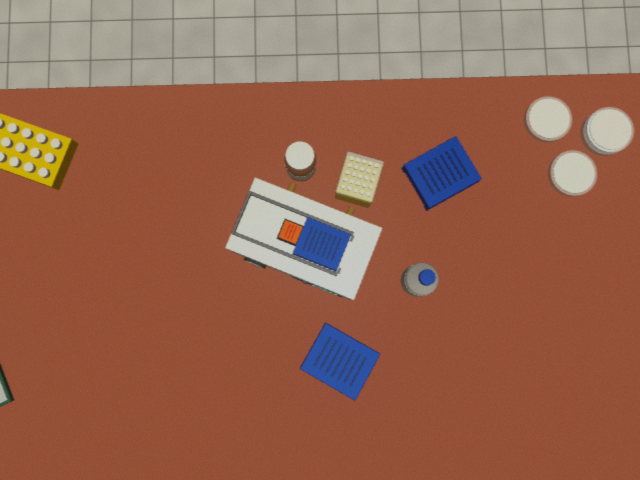

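View pics/scene0.png

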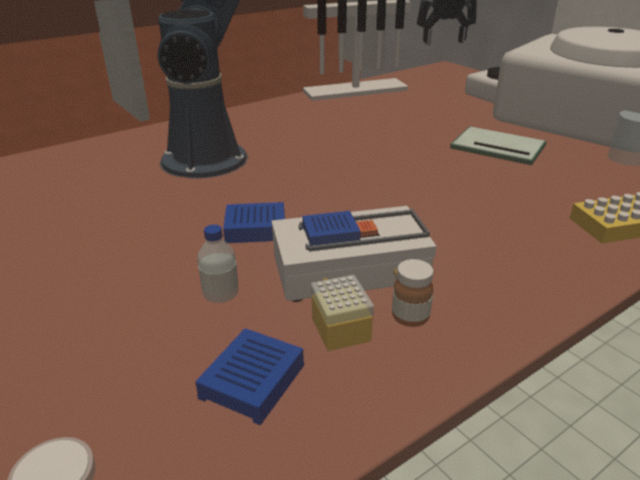

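The top view shows the pump with deck corners near (257,180), (381,232), (354,297) and (228,248). The seated cover is at about (322,243) and the orange tab at (290,232). Pump +y points left and up in the image. The bottle is at (421,280), the tip box at (360,180) and the jar at (300,160).

```bash
cat > h.py <<'E'
import numpy as np,cv2
def ray(d,uv,z,T=None):
    """pixel -> world point on plane z. T: world_from_camera for wrist."""
    v=np.array([(uv[0]-d["cx"])/d["fx"],(uv[1]-d["cy"])/d["fy"],1.])
    if T is None: R=np.array(d["R"]).T; o=-R@np.array(d["t"])
    else: R=T[:3,:3]; o=T[:3,3]
    w=R@v; return o+w*(z-o[2])/w[2]
def blobs(im,lo,hi,amin=100):
    hsv=cv2.cvtColor(im,cv2.COLOR_RGB2HSV); m=cv2.inRange(hsv,lo,hi)
    m=cv2.morphologyEx(m,cv2.MORPH_CLOSE,np.ones((5,5)))
    c,_=cv2.findContours(m,cv2.RETR_EXTERNAL,cv2.CHAIN_APPROX_NONE)
    return sorted([x for x in c if cv2.contourArea(x)>amin],key=cv2.contourArea,reverse=True)
ORANGE=((3,180,150),(14,255,255)); BLUE=((105,120,60),(128,255,255))
E
python3 - <<'E'
from h import *;import pickle
D=pickle.load(open("d0.pkl","rb"));d=D["top"]
def rect(c,z):
    P=np.array([ray(d,p,z)[:2] for p in c[:,0]],np.float32)*1000
    return cv2.minAreaRect(P)
for n,r,z in(("orange",ORANGE,.0915),("blue",BLUE,.104)):
    for c in blobs(d["image"],*r,60): print(n,c[:,0].mean(0).round(),cv2.contourArea(c),np.round(np.hstack([np.ravel(x) for x in rect(c,z)]),1))
hsv=cv2.cvtColor(d["image"],cv2.COLOR_RGB2HSV)
m=cv2.inRange(hsv,(0,0,120),(180,70,255));m[:,:215]=0;m[:,395:]=0;m[:172]=0;m[310:]=0
m=cv2.morphologyEx(m,cv2.MORPH_OPEN,np.ones((5,5)))
c=max(cv2.findContours(m,0,1)[0],key=cv2.contourArea);print("deck",rect(c,.08))
for p in [(257,180),(381,232),(354,297),(228,248)]: print(p,ray(d,p,.08).round(4))
for n,p,z in(("jar",(300,155),.09),("bottle",(427,277),.125),("tip",(361,177),.074)):print(n,ray(d,p,z).round(3))
E
```

```text
orange [290. 231.] 306.5 [606.8  17.9  32.8  33.3  67.1]
blue [340. 361.] 3204.5 [377.3 -63.9 108.1  89.6  59.1]
blue [442. 172.] 2941.5 [ 706.3 -256.7   91.2  109.6   27.8]
blue [322. 243.] 1747.5 [582.4 -37.7  82.6  69.8  66.6]
blue [427. 277.] 169.0 [ 518.7 -220.6   26.4   24.6   88.6]
deck ((596.4466552734375, -5.663909912109375), (250.90977478027344, 141.4522705078125), 66.66548156738281)
(257, 180) [0.7048 0.0769 0.08  ]
(381, 232) [ 0.6033 -0.1465  0.08  ]
(354, 297) [ 0.4873 -0.0938  0.08  ]
(228, 248) [0.5809 0.1309 0.08  ]
jar [ 0.747 -0.003  0.09 ]
bottle [ 0.518 -0.217  0.125]
tip [ 0.707 -0.114  0.074]
```

>>> {"name": "play_rows", "arguments": {"increments": [{"delta_pos": [-0.026,0.037,0],"spin": 0,"hand": 0},{"delta_pos": [-0.026,0.037,0],"spin": 0,"hand": 0},{"delta_pos": [-0.026,0.037,0],"spin": 0,"hand": 0},{"delta_pos": [-0.026,0.037,0],"spin": 0,"hand": 0},{"delta_pos": [-0.026,0.037,0],"spin": 0,"hand": 0}], "grip_force": 40}}

```text
clock: 0.72
tcp_pos: [0.3502, 0.3947, 0.231]
tool_rot: [2.588, 1.781, -0.001]
force: [0.5, -0.0, 0.3]
grip_width: -0.0001
```

>>> {"name": "play_rows", "arguments": {"increments": [{"delta_pos": [-0.026,0.037,0],"spin": 0,"hand": 0},{"delta_pos": [-0.026,0.037,0],"spin": 0,"hand": 0},{"delta_pos": [-0.026,0.037,0],"spin": 0,"hand": 0},{"delta_pos": [-0.026,0.037,0],"spin": 0,"hand": 0},{"delta_pos": [-0.026,0.037,0],"spin": 0,"hand": 0}]}}

```text
clock: 1.35
tcp_pos: [0.4765, 0.2072, 0.231]
tool_rot: [-2.588, -1.78, 0.001]
force: [0.0, 0.5, 0.5]
grip_width: 0.0002
```

>>> {"name": "play_rows", "arguments": {"increments": [{"delta_pos": [-0.026,0.037,0],"spin": 0,"hand": 0},{"delta_pos": [-0.026,0.037,0],"spin": 0,"hand": 0},{"delta_pos": [-0.026,0.037,0],"spin": 0,"hand": 0},{"delta_pos": [-0.026,0.037,0],"spin": 0,"hand": 0},{"delta_pos": [0,0,0],"spin": 0,"hand": 0}]}}

```text
clock: 1.98
tcp_pos: [0.5789, 0.0556, 0.2309]
tool_rot: [2.591, 1.774, 0.001]
force: [-0.1, -0.1, 0.4]
grip_width: 0.0004
```

>>> {"name": "play_rows", "arguments": {"increments": [{"delta_pos": [0,0,0],"spin": 10,"hand": 0},{"delta_pos": [0,0,0],"spin": 10,"hand": 0},{"delta_pos": [0,0,0],"spin": 10,"hand": 0},{"delta_pos": [0,0,0],"spin": 10,"hand": 0},{"delta_pos": [0,0,0],"spin": 10,"hand": 0}]}}

```text
clock: 2.6
tcp_pos: [0.5758, 0.0597, 0.2309]
tool_rot: [-3.099, -0.512, 0.003]
force: [-0.5, 1.1, 0.5]
grip_width: -0.0001
```

>>> {"name": "play_rows", "arguments": {"increments": [{"delta_pos": [0,0,0],"spin": 10,"hand": 0},{"delta_pos": [0,0,0],"spin": 10,"hand": 0},{"delta_pos": [0,0,0],"spin": 10,"hand": 0},{"delta_pos": [0,0,0],"spin": 10,"hand": 0},{"delta_pos": [0,0,0],"spin": 2.5,"hand": 0}]}}

```text
clock: 3.22
tcp_pos: [0.5758, 0.0597, 0.2309]
tool_rot: [-3.075, 0.64, 0.003]
force: [0.6, 0.9, 0.5]
grip_width: -0.0002
```

```bash
cat >> h.py <<'E'
from scipy.spatial.transform import Rotation as Ro
def wT(s,d):
    T=np.eye(4);T[:3,:3]=Ro.from_rotvec(s["tool_rot"]).as_matrix();T[:3,3]=s["tcp_pos"]
    return T@np.array(d["tool_from_camera"])
Y=np.array([.397,.918]);X=np.array([.918,-.397]);C=np.array([.5964,-.0057])
def pump(p): q=np.asarray(p)[:2]-C; return np.round(np.array([q@X,q@Y])*1000,1)
def tool(s,dx):  # world xyz shift -> tool axes, mm
    return np.round(Ro.from_rotvec(s["tool_rot"]).inv().apply(dx)*1000,1)
E
python3 - <<'E'
from h import *;from rig import robot,optics
s=robot.sense();d=optics.get_image("wrist");T=wT(s,d)
cv2.imwrite("pics/w1.png",d["image"][:,:,::-1])
for n,r,z in(("orange",ORANGE,.0915),("blue",BLUE,.104)):
    for c in blobs(d["image"],*r,500):
        P=np.array([ray(d,p,z,T)[:2] for p in c[:,0]],np.float32)*1000
        R=cv2.minAreaRect(P);print(n,c[:,0].mean(0).round(),R,pump(np.array(R[0])/1000))
g=np.r_[C+Y*.0255,s["tcp_pos"][2]]
print(tool(s,g-s["tcp_pos"]),np.round(T,3).tolist())
E
```

```text
orange [371. 248.] ((607.8849487304688, 19.928604125976562), (32.545536041259766, 33.459041595458984), 66.50450897216797) [ 0.4 28.1]
blue [535. 386.] ((703.6976318359375, -172.75796508789062), (62.290199279785156, 113.5430908203125), 28.489927291870117) [ 164.8 -110.8]
blue [374. 301.] ((586.5018920898438, -29.171527862548828), (85.51500701904297, 69.63011169433594), 66.66725158691406) [  0.2 -25.5]
blue [202. 337.] ((434.24639892578125, -6.9730377197265625), (81.6807861328125, 79.185546875), 59.04417037963867) [-148.4  -65.5]
[45.  26.2 -0.1] [[0.917, -0.378, -0.128, 0.608], [-0.399, -0.87, -0.29, 0.134], [-0.002, 0.316, -0.949, 0.373], [0.0, 0.0, 0.0, 1.0]]
```

View pics/w1.png

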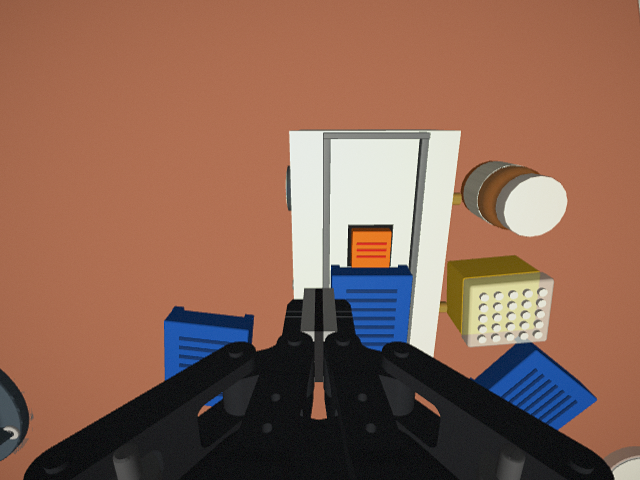

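The wrist view shows the orange tab at (371,248) and the cover front just below it at row about 268. The tip box at (505,305) and jar at (535,205) are clear of the path. Both views agree to within 3 mm.

>>> {"name": "play_rows", "arguments": {"increments": [{"delta_pos": [0.0225,0.0125,0],"spin": 0,"hand": 0},{"delta_pos": [0.0225,0.0125,0],"spin": 0,"hand": 0},{"delta_pos": [0,0,0.04],"spin": 0,"hand": 0},{"delta_pos": [0,0,0.04],"spin": 0,"hand": 0},{"delta_pos": [0,0,0.04],"spin": 0,"hand": 0}]}}

```text
clock: 3.9
tcp_pos: [0.6094, 0.0164, 0.1101]
tool_rot: [3.076, -0.638, 0.002]
force: [-0.3, -0.5, -0.1]
grip_width: 0.0001
```

>>> {"name": "play_rows", "arguments": {"increments": [{"delta_pos": [0,0,0.005],"spin": 0,"hand": 0},{"delta_pos": [0,0,0.005],"spin": 0,"hand": 0},{"delta_pos": [0,0,0.005],"spin": 0,"hand": 0},{"delta_pos": [0,0,0.002],"spin": 0,"hand": 0},{"delta_pos": [0,0,0],"spin": 0,"hand": 0}]}}

```text
clock: 4.53
tcp_pos: [0.6087, 0.0176, 0.095]
tool_rot: [-3.076, 0.638, -0.002]
force: [0.0, -0.1, -0.0]
grip_width: -0.0001
```

>>> {"name": "play_rows", "arguments": {"increments": [{"delta_pos": [0,0,0.003],"spin": 0,"hand": 0},{"delta_pos": [0,0,0.003],"spin": 0,"hand": 0},{"delta_pos": [0,0,0.003],"spin": 0,"hand": 0},{"delta_pos": [0,0,0.002],"spin": 0,"hand": 0},{"delta_pos": [0,0,0],"spin": 0,"hand": 0}]}}

```text
clock: 5.15
tcp_pos: [0.6088, 0.0176, 0.0837]
tool_rot: [-3.076, 0.639, -0.001]
force: [0.5, 0.6, 4.2]
grip_width: 0.0003
```

>>> {"name": "play_rows", "arguments": {"increments": [{"delta_pos": [0,0,0.001],"spin": 0,"hand": 0},{"delta_pos": [0,0,0.001],"spin": 0,"hand": 0},{"delta_pos": [0,0,0.001],"spin": 0,"hand": 0},{"delta_pos": [0,0,0],"spin": 0,"hand": 0},{"delta_pos": [0,0,0],"spin": 0,"hand": 0}]}}

```text
clock: 5.78
tcp_pos: [0.6088, 0.0176, 0.0811]
tool_rot: [-3.076, 0.639, -0.002]
force: [-1.2, 0.4, 7.9]
grip_width: -0.0001
```

>>> {"name": "play_rows", "arguments": {"increments": [{"delta_pos": [0,0,0.0005],"spin": 0,"hand": 0},{"delta_pos": [0,0,0.0005],"spin": 0,"hand": 0},{"delta_pos": [0,0,0],"spin": 0,"hand": 0},{"delta_pos": [0,0,0],"spin": 0,"hand": 0},{"delta_pos": [0,0,0],"spin": 0,"hand": 0}]}}

```text
clock: 6.4
tcp_pos: [0.6089, 0.0176, 0.081]
tool_rot: [-3.076, 0.638, -0.002]
force: [-2.6, -0.3, 14.0]
grip_width: 0.0002
```

The tab is on its stop: the tip stays at z = 0.081 while the force rises to 14 N. Next I lift and go behind the cover.

>>> {"name": "play_rows", "arguments": {"increments": [{"delta_pos": [0,0,-0.02],"spin": 0,"hand": 0},{"delta_pos": [0,0,-0.04],"spin": 0,"hand": 0},{"delta_pos": [-0.0015,0.042,0],"spin": 0,"hand": 0},{"delta_pos": [0,0.042,0],"spin": 0,"hand": 0},{"delta_pos": [0,0.042,0],"spin": 0,"hand": 0}]}}

```text
clock: 7.02
tcp_pos: [0.5557, -0.0981, 0.1385]
tool_rot: [-3.076, 0.638, 0.002]
force: [0.5, 0.1, 0.5]
grip_width: 0.0001
```

>>> {"name": "play_rows", "arguments": {"increments": [{"delta_pos": [0,0,0],"spin": 0,"hand": 0},{"delta_pos": [0,0,0],"spin": 0,"hand": 0},{"delta_pos": [0,0,0],"spin": 0,"hand": 0},{"delta_pos": [0,0,0],"spin": 0,"hand": 0},{"delta_pos": [0,0,0],"spin": 0,"hand": 0}]}}

```text
clock: 7.65
tcp_pos: [0.557, -0.0967, 0.1393]
tool_rot: [-3.076, 0.637, -0.0]
force: [-0.2, -0.1, 0.1]
grip_width: 0.0
```

```bash
python3 - <<'E'
from h import *;from rig import robot,optics
s=robot.sense();d=optics.get_image("wrist");T=wT(s,d)
a=d["image"];t=optics.get_image("top")["image"][150:320,200:420]
cv2.imwrite("pics/w2.png",np.hstack([a[:,100:500],cv2.resize(t,(400,480))])[:,:,::-1])
print(s["tcp_pos"],pump(s["tcp_pos"]))
for n,r,z in(("orange",ORANGE,.081),("blue",BLUE,.104)):
    for c in blobs(d["image"],*r,500):
        P=np.array([ray(d,p,z,T)[:2] for p in c[:,0]],np.float32)*1000
        R=cv2.minAreaRect(P);print(n,c[:,0].mean(0).round(),R,pump(np.array(R[0])/1000))
E
```

```text
[ 0.55702586 -0.09669335  0.13927429] [ -0.  -99.2]
orange [320.  31.] ((607.2393188476562, 17.879335403442383), (27.9007511138916, 33.05796432495117), 66.61602020263672) [ 0.6 25.9]
blue [320. 145.] ((583.7265625, -36.560302734375), (83.02001953125, 69.10045623779297), 66.59661102294922) [  0.6 -33.4]
blue [ 98. 275.] ((440.94696044921875, -52.32923889160156), (89.5875244140625, 77.73883056640625), 58.9567756652832) [-124.2 -104.5]
blue [569. 328.] ((681.7870483398438, -192.35586547851562), (69.09617614746094, 101.66891479492188), 27.772117614746094) [ 152.5 -137.5]
```

View pics/w2.png

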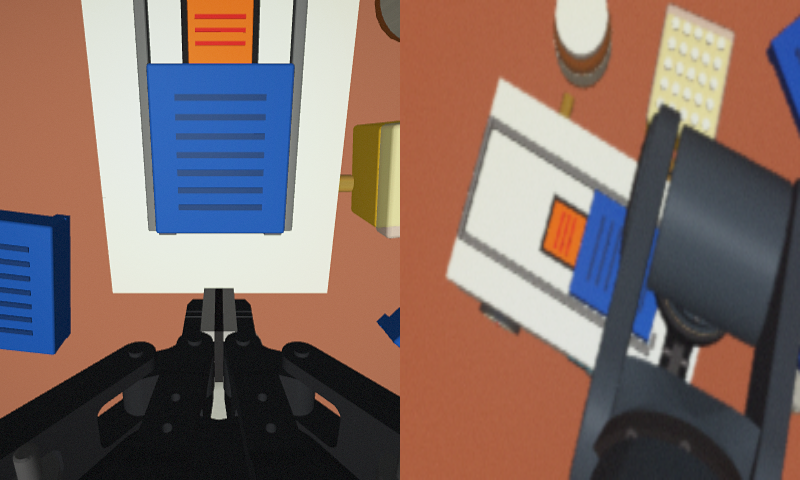

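The wrist view shows the tab recessed and the tip centred behind the cover's back wall (row about 234), between the corner stops at columns 168 and 273 of the crop. Next I descend and push.

>>> {"name": "play_rows", "arguments": {"increments": [{"delta_pos": [0,0,0.02],"spin": 0,"hand": 0},{"delta_pos": [0,0,0.02],"spin": 0,"hand": 0},{"delta_pos": [0,0,0.008],"spin": 0,"hand": 0},{"delta_pos": [0,0,0.003],"spin": 0,"hand": 0},{"delta_pos": [0,0,0],"spin": 0,"hand": 0}]}}

```text
clock: 8.38
tcp_pos: [0.5571, -0.0975, 0.0886]
tool_rot: [3.076, -0.639, 0.001]
force: [-0.6, 0.2, 0.2]
grip_width: -0.0002
```

>>> {"name": "play_rows", "arguments": {"increments": [{"delta_pos": [0,-0.004,0],"spin": 0,"hand": 0},{"delta_pos": [0,-0.004,0],"spin": 0,"hand": 0},{"delta_pos": [0,-0.004,0],"spin": 0,"hand": 0},{"delta_pos": [0,-0.004,0],"spin": 0,"hand": 0},{"delta_pos": [0,-0.004,0],"spin": 0,"hand": 0}]}}

```text
clock: 9.0
tcp_pos: [0.565, -0.0792, 0.0885]
tool_rot: [3.075, -0.638, 0.001]
force: [-1.3, -1.6, 1.8]
grip_width: -0.0003
```

>>> {"name": "play_rows", "arguments": {"increments": [{"delta_pos": [0,-0.007,0],"spin": 0,"hand": 0},{"delta_pos": [0,-0.007,0],"spin": 0,"hand": 0},{"delta_pos": [0,-0.007,0],"spin": 0,"hand": 0},{"delta_pos": [0,-0.007,0],"spin": 0,"hand": 0},{"delta_pos": [0,-0.007,0],"spin": 0,"hand": 0}]}}

```text
clock: 9.62
tcp_pos: [0.5789, -0.0465, 0.0884]
tool_rot: [3.076, -0.638, 0.0]
force: [-1.4, -3.8, 1.2]
grip_width: -0.0001
```

>>> {"name": "play_rows", "arguments": {"increments": [{"delta_pos": [0,-0.007,0],"spin": 0,"hand": 0},{"delta_pos": [0,-0.007,0],"spin": 0,"hand": 0},{"delta_pos": [0,-0.007,0],"spin": 0,"hand": 0},{"delta_pos": [0,-0.007,0],"spin": 0,"hand": 0},{"delta_pos": [0,-0.007,0],"spin": 0,"hand": 0}]}}

```text
clock: 10.25
tcp_pos: [0.5928, -0.0143, 0.0882]
tool_rot: [-3.076, 0.639, 0.0]
force: [-1.7, -2.6, 1.7]
grip_width: -0.0002
```

>>> {"name": "play_rows", "arguments": {"increments": [{"delta_pos": [0,-0.005,0],"spin": 0,"hand": 0},{"delta_pos": [0,-0.004,0],"spin": 0,"hand": 0},{"delta_pos": [0,-0.002,0],"spin": 0,"hand": 0},{"delta_pos": [0,-0.001,0],"spin": 0,"hand": 0},{"delta_pos": [0,0,0],"spin": 0,"hand": 0}]}}

```text
clock: 10.88
tcp_pos: [0.5974, -0.0036, 0.0882]
tool_rot: [-3.076, 0.639, 0.0]
force: [-0.0, -1.2, 0.6]
grip_width: -0.0005
```

Now I back off, lift straight up and well clear, and look.

>>> {"name": "play_rows", "arguments": {"increments": [{"delta_pos": [0,0.006,0],"spin": 0,"hand": 0},{"delta_pos": [0,0.006,0],"spin": 0,"hand": 0},{"delta_pos": [0,0.006,-0.005],"spin": 0,"hand": 0},{"delta_pos": [0,0,-0.05],"spin": 0,"hand": 0},{"delta_pos": [0,0,-0.05],"spin": 0,"hand": 0}]}}

```text
clock: 11.5
tcp_pos: [0.5897, -0.0208, 0.1941]
tool_rot: [-3.076, 0.64, 0.002]
force: [1.1, -0.7, -0.3]
grip_width: -0.0002
```

>>> {"name": "play_rows", "arguments": {"increments": [{"delta_pos": [0,0.05,-0.03],"spin": 0,"hand": 0},{"delta_pos": [0,0.05,0],"spin": 0,"hand": 0},{"delta_pos": [0,0,0],"spin": 0,"hand": 0},{"delta_pos": [0,0,0],"spin": 0,"hand": 0},{"delta_pos": [0,0,0],"spin": 0,"hand": 0}]}}

```text
clock: 12.12
tcp_pos: [0.5506, -0.1111, 0.223]
tool_rot: [-3.076, 0.637, 0.001]
force: [-0.1, -0.8, 0.7]
grip_width: 0.0002
```

```bash
python3 - <<'E'
from h import *;from rig import robot,optics
s=robot.sense();d=optics.get_image("wrist");T=wT(s,d)
sc=optics.get_image("scene")["image"][180:360,190:450]
cv2.imwrite("pics/w3.png",np.hstack([d["image"][:,100:500],cv2.resize(sc,(400,480))])[:,:,::-1])
print(s["tcp_pos"],pump(s["tcp_pos"]))
for n,r,z in(("green",((35,60,40),(85,255,255)),.075),("blue",BLUE,.104)):
    for c in blobs(d["image"],*r,500):
        P=np.array([ray(d,p,z,T)[:2] for p in c[:,0]],np.float32)*1000
        R=cv2.minAreaRect(P);print(n,c[:,0].mean(0).round(),R,pump(np.array(R[0])/1000))
E
```

```text
[ 0.55057949 -0.11105736  0.22302211] [  -0.2 -114.9]
green [320. 121.] ((583.5166015625, -36.80684280395508), (40.04397201538086, 40.19902801513672), 49.45891571044922) [  0.5 -33.7]
blue [145. 229.] ((422.699951171875, -59.298484802246094), (95.50027465820312, 83.26729583740234), 58.993377685546875) [-138.2 -118.2]
blue [523. 273.] ((690.500732421875, -214.881591796875), (75.44752502441406, 105.74186706542969), 27.791263580322266) [ 169.4 -154.7]
blue [320.  26.] ((607.1253662109375, 17.757604598999023), (32.08415222167969, 69.36151885986328), 66.45172882080078) [ 0.5 25.8]
```

View pics/w3.png

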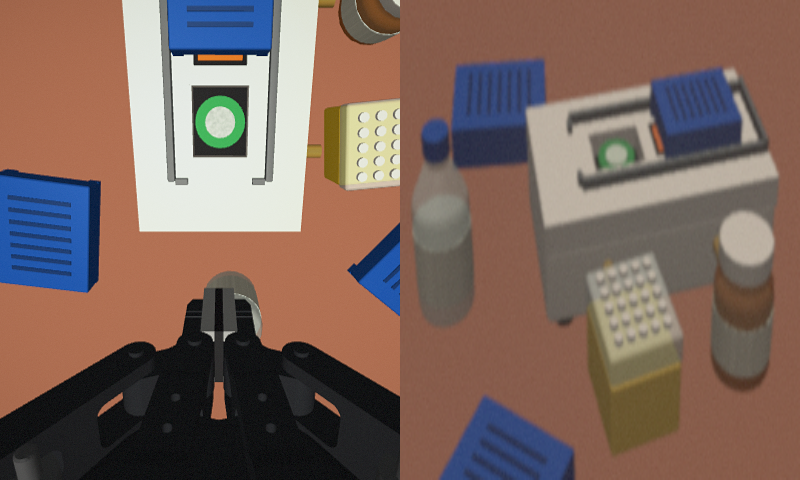

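The well, at (220,122) in the crop, is fully open. The cover lies flat and square between the rails, with its back edge near pump y = +10 mm, about 87 mm of travel. The bottle, jar and tip box still stand.

```bash
python3 -c "
from rig import robot
print(robot.hand_in())"
```

```text
the job is handed in; nothing more can be done
None
```

The job is done and handed in at about 12 s of the 45 s allowed; `hand_in` gave no verdict.

- **Tab:** I pressed the snap tab down with the shut fingers until it reached its stop. The tip held at z = 0.081 m, 1 mm above the deck, while the force rose to 14 N.
- **Cover:** I pushed it from its back wall along the rails with about 2–4 N of force. It travelled about 87 mm, against the 69 mm needed.
- **Last look:** The wrist and scene views show the whole filter well open. The cover lies flat and straight between the rails, with its back edge near pump y = +10 mm.
- **Surroundings:** The bottle, jar and tip box look upright and in place in those views. I did not re-measure their positions. The arm is clear of everything.

No check failed. The only disagreement was the first wrist view from farther off, which put the tab about 2.6 mm and the cover about 10 mm further along +y than the top camera. The cover was partly hidden behind the fingers in that view. The closer second view agreed to within 2 mm.

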